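# Line up the tins and the jar on the worktop shelf

## Robot

A 6-joint arm with a two-finger parallel gripper is mounted at the origin on a cart in front of the work surface, level with it; the furniture and walls round the work are solid. World frame = base frame: x ahead of the robot, y to its left, z up, the work surface at z = 0. Lengths are in m, angles in degrees, forces in N, time in s.
With the tool pointing down it reaches from about 0.275 to 0.85 m from the base axis. Payload 19 kg.
Tool frame: the origin (TCP) lies midway between the tips of the shut fingers; the grasp point (between the pads) lies 19 mm behind it; z points along the fingers, y is the line along which they close (so a half turn about z gives the same grasp; the last joint's range is limited). The gripper opens to 85 mm and grips with 20 to 120 N. Pads are 22 mm wide; open, the fingers measure 114 mm over their backs; the gripper's body (76 mm by 85 mm) begins 54 mm behind the grasp point. The pads swing forward as they close: fully open they stand 13 mm farther back than shut.
Start: joints at [69.271, 8.623, 82.357, -0, 89.026, -7.678], TCP at [0.13, 0.56, 0.208] pointing down, gripper open.
Joint ranges: [-160.23, 160.23], [-39.13, 120.54], [6.94, 153.29], [-79.49, 259.48], [9.18, 160.14], [-161.06, 161.06]. Speed limits (degrees/s): [108.29, 108.29, 127.2, 172.46, 172.46, 172.46].

## Interface

Orientations are given as [roll, pitch, yaw] about the fixed x, y, z axes, in that order (R = Rz(yaw) Ry(pitch) Rx(roll)).
In Python, from station import monitor, imaging, ticket, nets gives the robot as it stands.
- The arm moves only by the shell command python3 -m inch 'ROWS' [OPENING]. ROWS is JSON, a list of rows, each a list of 2 entries, a list of its own where there are three numbers: the shift along the world's x, y, z in mm, then the turn about the world's z in units of 5 degrees (1.0 is 5 degrees). A call has 1 to 20 rows; each row is the pose to reach, as a shift and turn from the pose commanded when the call began; what a row does not reach only later rows make up. A row lasts 1/8 s, in which the tool goes at most 62.5 mm and 10.7 degrees, less where a joint would pass 70% of its speed; a pose out of reach is approached as far as the arm can. A call with a gripper value outside its range is refused whole. OPENING is the opening, from 0 (shut) to 1 (fully open), set as the call begins (- or left out, the last holds). The fingers move at their own pace and stop on an object; the grip force is fixed at half the most. Time passes only in rows, so rows that repeat a pose let the fingers close. It gives the time, the measured TCP pose, the force, the opening and the grip force at its end, in the units of the state.
- monitor.get_state(): the state, without advancing time (a new reading comes with each control period).
- imaging.read_camera(name): name is "scene" or "side" or "wrist"; returns (picture, depth): 480x640x3 uint8, blue, green, red; 480x640 float32, m along the optical axis (not along the pixel's ray), 0 where there is no reading.
- imaging.camera_info(name): a dict with "mtx" (3x3 intrinsics, pixels), "extrinsics" (4x4, takes a point from camera to world coordinates). Camera axes: x right, y up, looking along -z (the intrinsics and any distortion apply to the point x, -y, -z); pixel columns grow to the right and rows downward; lengths in m; the calibration is good to about 2 mm. A picture is of the moment at which its call begins: read the wrist's pose just before it. camera_info takes no time and is no camera call; for the wrist camera it gives the pose at the moment of the call.
- ticket.job_done(): hands the job in; it is judged then, once.
Trained networks look in the newest picture that a camera, given by its name, has taken for a name from the list of things; names that differ only in an ending like _2 or _b are one class to them, and where a whole thing is asked for, a point or a joint stands for the part that bears it (a point fixed in the world has none). Each returns a list of dicts, best first, with "confidence" (0 to 1); they miss things now and then, are a little off and sometimes report something else, mostly with a low value. They report only what shows in the picture. A call takes as long as a camera call. They do not tell look-alikes from the thing itself.
- nets.trace(camera, target): "mask" (480x640 bool, what is visible of it).
- nets.pinpoint(camera, target): "location" ([x, y, z] in m, in world coordinates, good to about 4 mm: a listed point, or the origin of a listed thing).
The state is a dict: "time_s": time; "qpos": joint angles; "dq": joint speeds; "joint_torque": joint torques, N m; "tcp_pos": TCP position; "orientation": TCP orientation; "contact_force": force on the tool from outside, world axes, zero at the start; "torque": the same for the moment, N m; "gripper_width": opening from 0.0 (shut) to 1.0 (fully open); "gripper_force": force on a finger pad.
Only numpy, scipy, OpenCV 4.12 (cv2) and the standard library are available. Lean on these libraries where they do the work, as an engineer would, in place of code of your own. Each camera call takes 0.05 s, during which the arm holds its last target. There are 200 camera calls.

## Task

Tidy the low wooden shelf: slide the three tins (slide them, do not lift them) back against the rear rail and along to the end panel, so that they stand in one straight row, touching side by side, the first one touching the panel. Take the jar with the white lid that stands on the worktop beside the shelf and set it down gently, upright on the shelf board, as the last of the row: against the rail and right next to the last tin. Leave the pepper mill alone.

Things in the scene. Friction and masses are not known exactly. Their poses are not given: they have to be found in the camera images.
- shelf: low fixed shelf: light wood board 200 x 444 mm, top 24 mm above the worktop. White rear rail (rises 36 mm above the board) along the long side away from the robot, white end panel (rises 56 mm) at the left (+y) end, both 12 mm thick; front and right end open. Origin at worktop height, x to the rail (board x -110..+90 mm, rail face +75), y to the panel (board y -222..+222, panel face +210), z up
- corner (a point): inner corner of the shelf where rail, panel and board top meet, shelf frame (75, 210, 24) mm, axes as the shelf's: board top z = 0, rail face x = 0, panel face y = 0. Tins in a tight row have centres at x = -38, y = -38, -113, -189 mm, in any order; the jar then comes at x about -31, y about -257 mm
- tin_a: food tin, pale green and white label, metal lid, upright on the shelf board (tin_a, tin_b, tin_c are alike); cylinder 75 mm across, 58 mm tall, about 0.25 kg, too wide for most grippers. Origin: centre of its underside, z up its axis; its turn about z does not matter. Slides on the board with ordinary friction; push it low down.
- tin_b: as tin_a: food tin, pale green and white label, metal lid, upright on the shelf board (tin_a, tin_b, tin_c are alike); cylinder 75 mm across, 58 mm tall, about 0.25 kg, too wide for most grippers. Origin: centre of its underside, z up its axis; its turn about z does not matter. Slides on the board with ordinary friction; push it low down.
- tin_c: as tin_a: food tin, pale green and white label, metal lid, upright on the shelf board (tin_a, tin_b, tin_c are alike); cylinder 75 mm across, 58 mm tall, about 0.25 kg, too wide for most grippers. Origin: centre of its underside, z up its axis; its turn about z does not matter. Slides on the board with ordinary friction; push it low down.
- jar: glass jar with a white lid, light brown contents and a dark label, standing upright on the worktop on one side of the shelf at the start; roughly round body 58 to 62 mm across, lid 57 mm across (top 11 mm), 99 mm tall, about 0.44 kg; rather smooth: grip it firmly across the upper body, at any angle. Origin: centre of its underside, z up its axis.
- mill: dark brown wooden pepper mill, 58 mm across, 170 mm tall, upright on the worktop on the other side of the shelf from the jar; loose, to be left alone. Origin: centre of its underside, z up.
There are look-alikes about, which are no part of the job. Leave any purple look-alike of the jar alone.

How it is judged:
By the outcome, as a careful person would: the job done as asked, in the order asked, and still so for the second after the job is handed in, with the robot touching nothing.
It also fails if it takes over 72 s, if anything falls off the work surface, if the arm or the gripper's body presses on something with over 40 N, if the wrist force passes 120 N, or if a joint passes its speed limit or range.

## Working session

There is one attempt and no reset: what is moved stays moved. The work goes in short steps, Python scripts to look and compute and a shell command to move; the robot and the scene stay as the last step left them, time stands still between calls to the robot, and variables do not carry over. Pictures are saved under pics/ and viewed, at most 10 in all, crops included, and the job is handed in when it is done.

```bash
mkdir -p pics; cat > h.py <<'E'
import numpy as np, cv2
from station import monitor, imaging, ticket, nets
def pt(cam,u,v,d):
    i=imaging.camera_info(cam);K=np.array(i["mtx"]);T=np.array(i["extrinsics"])
    x=(u-K[0,2])/K[0,0]*d;y=(v-K[1,2])/K[1,1]*d
    return (T@np.array([x,-y,-d,1]))[:3]
def proj(cam,P):
    i=imaging.camera_info(cam);K=np.array(i["mtx"]);T=np.linalg.inv(np.array(i["extrinsics"]))
    p=T@np.append(P,1); q=np.array([p[0],-p[1],-p[2]]); q=K@q; return (q[:2]/q[2]).round()
E
python3 - <<'E'
from h import *
s=monitor.get_state();print(s["time_s"],s["tcp_pos"],s["orientation"],s["contact_force"])
ims=[]
for c in ["scene","side"]:
    p,d=imaging.read_camera(c);cv2.imwrite(f"pics/{c}0.png",p)
    for t in ["corner","shelf","tin_a","jar","mill"]:
        for r in nets.pinpoint(c,t):
            print(c,t,np.round(r["location"],3),round(r["confidence"],2),proj(c,r["location"]))
E
```

```text
0.0 [0.12979222 0.55989351 0.20768899] [-1.79933435e+02 -9.35229956e-03  1.66946255e+02] [-0.29670764  0.23670931  0.09810926]
scene corner [0.634 0.237 0.028] 0.93 [255. 206.]
scene shelf [0.57  0.025 0.003] 0.8 [314. 257.]
scene tin_a [0.528 0.024 0.026] 0.78 [306. 263.]
scene tin_a [0.515 0.126 0.022] 0.69 [267. 252.]
scene tin_a [ 0.522 -0.07   0.024] 0.59 [341. 280.]
scene jar [ 0.492  0.357 -0.003] 0.97 [186. 233.]
scene jar [ 0.616  0.362 -0.003] 0.94 [213. 203.]
scene mill [ 0.471 -0.371  0.   ] 0.71 [458. 357.]
side corner [0.637 0.235 0.023] 0.67 [350. 323.]
side tin_a [0.52  0.026 0.024] 0.94 [350. 240.]
side tin_a [0.518 0.131 0.025] 0.87 [371. 270.]
side tin_a [ 0.523 -0.07   0.023] 0.63 [332. 215.]
side jar [0.493 0.352 0.   ] 0.94 [428. 342.]
side jar [0.613 0.358 0.002] 0.82 [385. 366.]
side mill [ 0.474 -0.373 -0.006] 0.66 [299. 145.]
```

View pics/scene0.png

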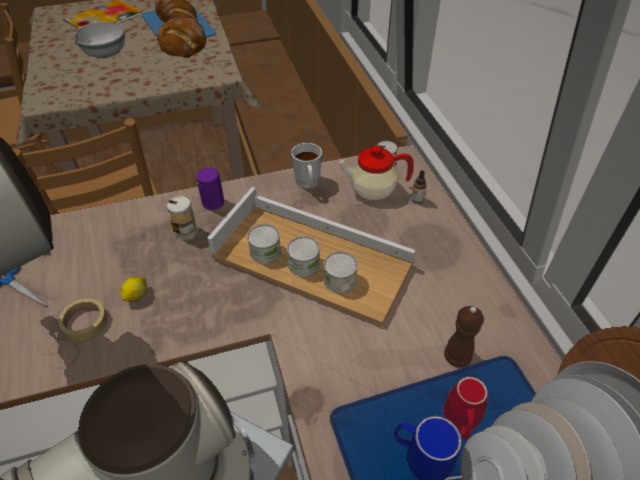

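```bash
python3 - <<'E'
from h import *
p=cv2.imread("pics/scene0.png")[130:310,140:400]
cv2.imwrite("pics/crop0.png",cv2.resize(p,None,fx=3,fy=3,interpolation=cv2.INTER_CUBIC))
# shelf yaw: rail top & tin centres from depth
_,d=imaging.read_camera("scene")
img=cv2.imread("pics/scene0.png")
i=imaging.camera_info("scene");K=np.array(i["mtx"]);T=np.array(i["extrinsics"])
v,u=np.mgrid[0:480,0:640]
P=np.stack([(u-K[0,2])/K[0,0]*d,-(v-K[1,2])/K[1,1]*d,-d,np.ones_like(d)],-1)@T.T
P=P[...,:3];np.save("P0.npy",P)
ok=(d>0)
m=ok&(abs(P[...,2]-.06)<.006)&(P[...,0]>.60)&(P[...,0]<.72)&(P[...,1]>-.25)&(P[...,1]<.23)
q=P[m];f=np.polyfit(q[:,1],q[:,0],1);print("rail top",m.sum(),f,q[:,1].min(),q[:,1].max(),(q[:,0]-np.polyval(f,q[:,1])).std())
m=ok&(abs(P[...,2]-.082)<.006)&(P[...,0]>.40)&(P[...,0]<.60)&(P[...,1]>-.25)&(P[...,1]<.2)
n,l,st,c=cv2.connectedComponentsWithStats(m.astype(np.uint8))
for k in range(1,n):
    if st[k,4]>60:
        q=P[l==k][:,:2].astype(np.float32);print("tin",st[k,4],cv2.minEnclosingCircle(q),q.mean(0))
m=ok&(abs(P[...,2]-.08)<.006)&(P[...,0]>.40)&(P[...,0]<.72)&(P[...,1]>.21)&(P[...,1]<.30)
q=P[m];print("panel",len(q));
if len(q)>5: f=np.polyfit(q[:,0],q[:,1],1);print(f,q.min(0),q.max(0))
E
```

```text
rail top 793 [-0.03036959  0.64407302] -0.19454468917402784 0.2295594165608813 0.003941083887863011
tin 623 ((0.5125384330749512, 0.12956960499286652), 0.04032813757658005) [0.51369524 0.12891881]
tin 632 ((0.5224730968475342, 0.028796890750527382), 0.039340563118457794) [0.5225727  0.02801586]
tin 685 ((0.519662082195282, -0.06860976666212082), 0.03896443918347359) [ 0.51958954 -0.06842236]
panel 343
[0.03107833 0.22111696] [0.4463519  0.2288436  0.07414324] [0.64814411 0.24794006 0.08501226]
```

View pics/crop0.png

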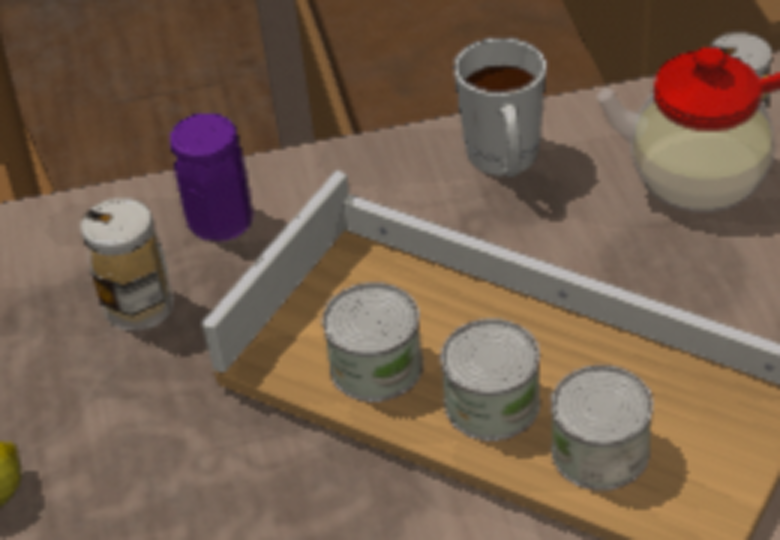

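The jar wanted is at pixel (182,217): white lid, light brown contents and a dark label. The one at (210,188) is the purple look-alike and the mill is at (463,337), so I leave both alone. The tins are at (265,243), (303,256) and (341,271). The crop confirms the jar. I'll start with the tin nearest the panel.

```bash
python3 -m inch '[[[40,-55,0],0.5],[[80,-110,0],1],[[120,-165,0],1.5],[[155,-216,0],2],[[190,-265,0],2.5],[[230,-320,0],3],[[270,-375,-30],3],[[310,-433,-60],3],[[310,-433,-110],3],[[310,-433,-150],3],[[310,-433,-174],3],[[310,-433,-174],3],[[310,-433,-174],3]]' 0.5
python3 - <<'E'
from h import *
s=monitor.get_state();print(s["tcp_pos"],s["orientation"])
p,d=imaging.read_camera("side");cv2.imwrite("pics/side1.png",p)
E
```

```text
time_s: 2.28
tcp_pos: [0.4405, 0.1273, 0.0355]
orientation: [180.0, 0.1, -178.0]
contact_force: [0.1, 0.5, 0.6]
gripper_width: 0.497
gripper_force: 0.0
[0.44050987 0.12732788 0.03554541] [ 1.79999163e+02  8.66990030e-02 -1.78036323e+02]
```

View pics/side1.png

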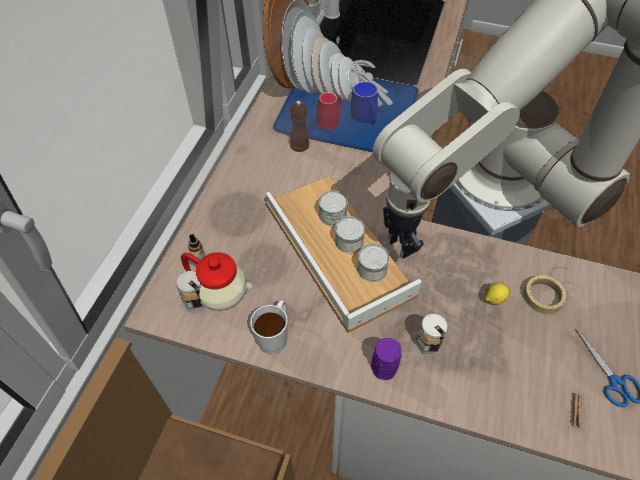

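Side view: the fingers at (405,235) are in front of tin 1 at (373,263). A further white-lidded jar at (190,290), behind the teapot, is another look-alike. The jar beside the shelf, opposite the mill, is the one at (432,333). Next I push tin 1 back.

```bash
python3 -m inch '[[[15,0,0],0],[[27,1,0],0],[[39,1,0],0],[[51,2,0],0],[[63,2,0],0],[[75,2,0],0],[[87,3,0],0],[[97,3,0],0],[[104,3,0],0],[[108,3,0],0],[[111,3,0],0],[[111,3,0],0]]' 
python3 - <<'E'
from h import *
for c in ["scene","side"]:
    p,d=imaging.read_camera(c);cv2.imwrite(f"pics/{c}2.png",p)
    for r in nets.pinpoint(c,"tin_a"):
        print(c,np.round(r["location"],4),round(r["confidence"],2))
E
```

```text
time_s: 3.82
tcp_pos: [0.551, 0.1301, 0.0342]
orientation: [-180.0, 0.0, -178.1]
contact_force: [0.8, -0.6, 0.4]
gripper_width: 0.505
gripper_force: 0.1
scene [0.5286 0.0246 0.0269] 0.65
scene [0.594  0.1294 0.0225] 0.61
side [ 0.5204 -0.069   0.0224] 0.75
side [0.598  0.1309 0.024 ] 0.73
side [0.5225 0.0269 0.0246] 0.55
```

```bash
python3 -m inch '[[[2,0,0],0],[[3,0,0],0],[[4,0,0],0],[[4,0,0],0]]'
```

```text
time_s: 4.53
tcp_pos: [0.5549, 0.1301, 0.0342]
orientation: [-180.0, 0.0, -178.1]
contact_force: [-1.2, -0.1, 0.1]
gripper_width: 0.497
gripper_force: 0.5
```

```bash
python3 -m inch '[[[1,0,0],0],[[2,0,0],0],[[3,0,0],0],[[3,0,0],0]]'
```

```text
time_s: 5.03
tcp_pos: [0.5575, 0.1301, 0.0342]
orientation: [-180.0, -0.1, -178.1]
contact_force: [-5.3, -1.0, 2.7]
gripper_width: 0.502
gripper_force: 2.5
```

```bash
python3 -m inch '[[[-15,0,0],0],[[-25,0,30],0],[[-25,0,75],0]]'; python3 -m inch '[[[0,-20,0],0],[[30,-50,0],0],[[64,-64,0],0],[[64,-64,-40],0],[[64,-64,-75],0],[[64,-64,-75],0],[[64,-64,-75],0],[[63,-54,-75],0],[[63,-44,-75],0],[[63,-34,-75],0],[[63,-24,-75],0],[[63,-14,-75],0],[[62,-4,-75],0],[[62,4,-75],0],[[62,8,-75],0],[[62,10,-75],0],[[62,10,-75],0]]' 0
```

```text
time_s: 5.4
tcp_pos: [0.531, 0.1301, 0.1092]
orientation: [-180.0, -0.1, -178.0]
contact_force: [0.9, 0.5, -0.8]
gripper_width: 0.5
gripper_force: 0.0
time_s: 7.52
tcp_pos: [0.5948, 0.1403, 0.0341]
orientation: [180.0, -0.0, -178.1]
contact_force: [0.1, 0.3, 0.3]
gripper_width: -0.005
gripper_force: 0.0
```

```bash
python3 -m inch '[[[0,3,0],0],[[0,4,0],0],[[0,6,0],0],[[0,6,0],0]]'
python3 - <<'E'
from h import *
for c in ["scene","side"]:
    p,d=imaging.read_camera(c);cv2.imwrite(f"pics/{c}3.png",p)
    for r in nets.pinpoint(c,"tin_a"):
        print(c,np.round(r["location"],4),round(r["confidence"],2))
E
```

```text
time_s: 8.02
tcp_pos: [0.5949, 0.1456, 0.0342]
orientation: [-179.9, -0.0, -178.1]
contact_force: [0.8, -6.8, -0.5]
gripper_width: 0.003
gripper_force: 3.5
scene [0.598  0.1974 0.0235] 0.93
scene [ 0.5225 -0.0711  0.023 ] 0.73
scene [0.526  0.0267 0.0279] 0.56
side [0.6    0.1944 0.0258] 0.58
side [ 0.5236 -0.0681  0.0231] 0.54
```

View pics/scene3.png

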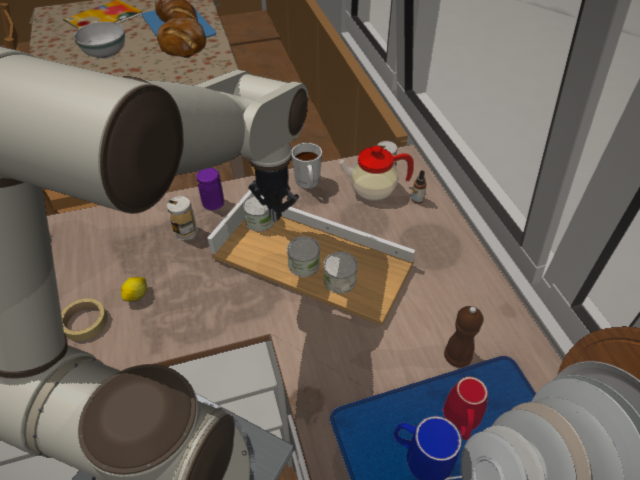

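Tin 1 is in the corner, at (258,215), and the force shows it pressed on the panel. Tin 2 next.

```bash
python3 -m inch '[[[0,-8,0],0],[[0,-12,30],0],[[0,-12,75],0]]'; python3 -m inch '[[[-40,-35,0],0],[[-90,-70,0],0],[[-140,-107,0],0],[[-140,-107,-40],0],[[-140,-107,-75],0],[[-140,-107,-75],0],[[-128,-107,-75],0],[[-116,-107,-75],0],[[-104,-106,-75],0],[[-92,-106,-75],0],[[-80,-105,-75],0],[[-68,-105,-75],0],[[-56,-105,-75],0],[[-46,-104,-75],0],[[-40,-104,-75],0],[[-37,-104,-75],0],[[-35,-104,-75],0],[[-34,-104,-75],0],[[-34,-104,-75],0]]' 0.5
```

```text
time_s: 8.6
tcp_pos: [0.5941, 0.1336, 0.109]
orientation: [180.0, -0.2, -178.1]
contact_force: [0.5, -1.1, -0.5]
gripper_width: 0.001
gripper_force: 0.0
time_s: 10.98
tcp_pos: [0.5605, 0.0301, 0.0342]
orientation: [-180.0, -0.0, -178.0]
contact_force: [-5.3, -0.7, 1.4]
gripper_width: 0.501
gripper_force: 2.8
```

```bash
python3 -m inch '[[[-15,0,0],0],[[-25,0,30],0],[[-25,0,75],0]]'; python3 -m inch '[[[0,-20,0],0],[[30,-50,0],0],[[65,-64,0],0],[[65,-64,-40],0],[[65,-64,-75],0],[[65,-64,-75],0],[[64,-53,-75],0],[[64,-41,-75],0],[[64,-29,-75],0],[[63,-17,-75],0],[[63,-5,-75],0],[[63,7,-75],0],[[62,19,-75],0],[[62,28,-75],0],[[62,34,-75],0],[[62,37,-75],0],[[62,39,-75],0],[[62,41,-75],0],[[62,41,-75],0]]' 0
python3 - <<'E'
from h import *
for c in ["scene","side"]:
    p,d=imaging.read_camera(c);cv2.imwrite(f"pics/{c}4.png",p)
    for r in nets.pinpoint(c,"tin_a"):
        print(c,np.round(r["location"],4),round(r["confidence"],2))
E
```

```text
time_s: 11.35
tcp_pos: [0.5339, 0.0302, 0.1092]
orientation: [180.0, -0.1, -178.1]
contact_force: [1.1, 0.2, -0.0]
gripper_width: 0.504
gripper_force: 0.0
time_s: 13.72
tcp_pos: [0.598, 0.0704, 0.0343]
orientation: [-179.9, 0.0, -178.1]
contact_force: [0.1, -8.7, 1.3]
gripper_width: 0.001
gripper_force: 3.9
scene [ 0.5197 -0.0685  0.0212] 0.81
scene [0.6029 0.1171 0.0283] 0.63
side [0.5969 0.1163 0.0269] 0.97
side [0.5962 0.1974 0.0244] 0.81
```

```bash
python3 -m inch '[[[0,-8,0],0],[[0,-12,30],0],[[0,-12,75],0]]'; python3 -m inch '[[[-40,-40,0],0],[[-90,-80,0],0],[[-143,-128,0],0],[[-143,-128,-40],0],[[-143,-128,-75],0],[[-143,-128,-75],0],[[-130,-128,-75],0],[[-118,-128,-75],0],[[-106,-127,-75],0],[[-94,-127,-75],0],[[-82,-126,-75],0],[[-70,-126,-75],0],[[-58,-126,-75],0],[[-48,-125,-75],0],[[-41,-125,-75],0],[[-37,-125,-75],0],[[-35,-125,-75],0],[[-34,-125,-75],0],[[-34,-125,-75],0]]' 0.5
```

```text
time_s: 14.3
tcp_pos: [0.597, 0.0587, 0.1088]
orientation: [180.0, -0.2, -178.1]
contact_force: [0.3, 0.5, -0.1]
gripper_width: 0.0
gripper_force: 0.0
time_s: 16.68
tcp_pos: [0.5633, -0.0659, 0.0342]
orientation: [180.0, -0.1, -178.1]
contact_force: [-5.7, -0.3, 3.0]
gripper_width: 0.5
gripper_force: 3.5
```

```bash
python3 -m inch '[[[-15,0,0],0],[[-25,0,30],0],[[-25,0,75],0]]'; python3 -m inch '[[[0,-20,0],0],[[30,-50,0],0],[[65,-64,0],0],[[65,-64,-40],0],[[65,-64,-75],0],[[65,-64,-75],0],[[64,-52,-75],0],[[64,-38,-75],0],[[64,-24,-75],0],[[63,-10,-75],0],[[63,4,-75],0],[[63,18,-75],0],[[62,32,-75],0],[[62,44,-75],0],[[62,52,-75],0],[[62,57,-75],0],[[62,60,-75],0],[[62,61,-75],0],[[62,61,-75],0]]' 0
```

```text
time_s: 17.05
tcp_pos: [0.5369, -0.0657, 0.1091]
orientation: [180.0, -0.1, -178.1]
contact_force: [0.6, -0.5, 0.4]
gripper_width: 0.502
gripper_force: 0.0
time_s: 19.42
tcp_pos: [0.6009, -0.0051, 0.0342]
orientation: [-180.0, -0.0, -178.1]
contact_force: [-0.4, -1.7, 1.7]
gripper_width: -0.0
gripper_force: 0.9
```

```bash
python3 -m inch '[[[0,1,0],0],[[0,2,0],0],[[0,2,0],0]]'; python3 -m inch '[[[0,-8,0],0],[[0,-14,30],0],[[-20,-14,100],0],[[-65,0,170],0],[[-95,40,215],0],[[-95,70,215],0],[[-95,100,215],0],[[-95,100,215],0],[[-95,100,215],0]]' 0
python3 - <<'E'
from h import *
p,d=imaging.read_camera("wrist");cv2.imwrite("pics/wrist5.png",p)
for t in ["tin_a","corner"]:
    for r in nets.pinpoint("wrist",t):
        print(t,np.round(r["location"],4),round(r["confidence"],2))
i=imaging.camera_info("wrist");K=np.array(i["mtx"]);T=np.array(i["extrinsics"]);np.savez("w5.npz",d=d,K=K,T=T)
v,u=np.mgrid[0:480,0:640]
P=(np.stack([(u-K[0,2])/K[0,0]*d,-(v-K[1,2])/K[1,1]*d,-d,np.ones_like(d)],-1)@T.T)[...,:3]
m=(d>0)&(abs(P[...,2]-.082)<.005)&(P[...,0]<.65)&(P[...,0]>.5)
n,l,st,c=cv2.connectedComponentsWithStats(cv2.erode(m.astype(np.uint8),np.ones((5,5))))
for k in range(1,n):
    if st[k,4]>300:
        q=P[l==k][:,:2].astype(np.float32);print("top",st[k,4],np.round(cv2.minEnclosingCircle(q)[0],4),q.mean(0))
E
```

```text
time_s: 19.8
tcp_pos: [0.6009, -0.0046, 0.0344]
orientation: [-179.9, 0.0, -178.1]
contact_force: [-0.8, -15.2, 2.5]
gripper_width: -0.004
gripper_force: 7.8
time_s: 20.92
tcp_pos: [0.5058, 0.0968, 0.2489]
orientation: [-180.0, -0.0, -178.0]
contact_force: [0.1, 0.1, 0.1]
gripper_width: -0.001
gripper_force: 0.0
tin_a [0.6002 0.0459 0.0207] 0.88
tin_a [0.5989 0.194  0.0221] 0.77
tin_a [0.5988 0.1191 0.0247] 0.62
top 4793 [0.5748 0.1822] [0.5905096  0.18786652]
top 2367 [0.6026 0.0446] [0.6003814  0.04154859]
```

View pics/wrist5.png

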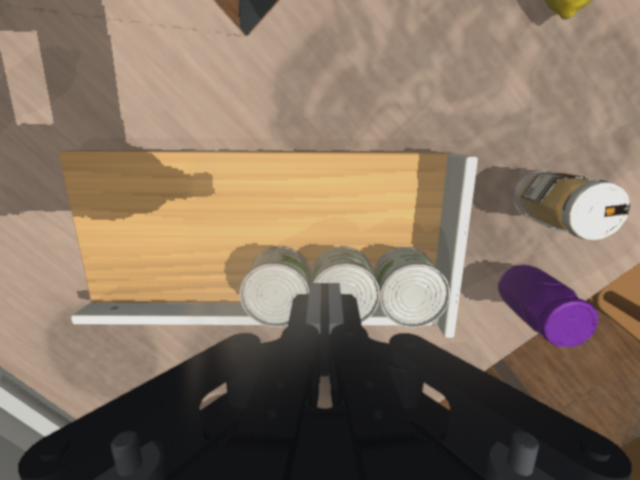

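The row at (272,292), (345,288) and (413,292) looks tight. I'll seat the middle tin with one light press, then go above the jar, turning so the fingers close along the shelf's x.

```bash
python3 -m inch '[[[-6,21,-50],0],[[-6,21,-110],0],[[-6,21,-170],0],[[-6,21,-215],0],[[-6,21,-215],0],[[14,21,-215],0],[[30,22,-215],0],[[40,22,-215],0],[[46,22,-215],0],[[50,22,-215],0],[[52,22,-215],0],[[52,22,-215],0]]' 0.5; python3 -m inch '[[[-15,0,0],0],[[-25,0,50],-2],[[-30,0,110],-4],[[-40,30,170],-6],[[-50,80,205],-8],[[-66,130,205],-10],[[-66,180,205],-12],[[-66,180,205],-14],[[-66,180,205],-16],[[-66,180,205],-18],[[-66,180,205],-18],[[-66,180,205],-18]]' 1
python3 - <<'E'
from h import *
s=monitor.get_state();print(s["qpos"].round(1) if hasattr(s["qpos"],"round") else s["qpos"])
p,d=imaging.read_camera("wrist");cv2.imwrite("pics/wrist6.png",p)
for t in ["jar","tin_a"]:
    for r in nets.pinpoint("wrist",t):
        print(t,np.round(r["location"],4),round(r["confidence"],2),proj("wrist",r["location"]))
E
```

```text
time_s: 22.58
tcp_pos: [0.5573, 0.1193, 0.0342]
orientation: [180.0, -0.1, -178.0]
contact_force: [-4.2, 1.6, 1.1]
gripper_width: 0.495
gripper_force: 1.9
time_s: 24.08
tcp_pos: [0.4915, 0.299, 0.2393]
orientation: [180.0, -0.0, 92.2]
contact_force: [-0.6, 0.2, -0.4]
gripper_width: 1.002
gripper_force: 0.0
[23.6  8.2 79.3  0.  92.5 21.4]
jar [0.4968 0.3514 0.0005] 0.77 [330. 151.]
jar [0.6153 0.3559 0.0036] 0.65 [434. 151.]
tin_a [0.5982 0.1939 0.0223] 0.73 [408. 287.]
tin_a [0.5989 0.0439 0.0193] 0.72 [396. 387.]
tin_a [0.6001 0.1209 0.0244] 0.64 [403. 340.]
tin_a [0.6333 0.2356 0.025 ] 0.28 [441. 257.]
```

View pics/wrist6.png

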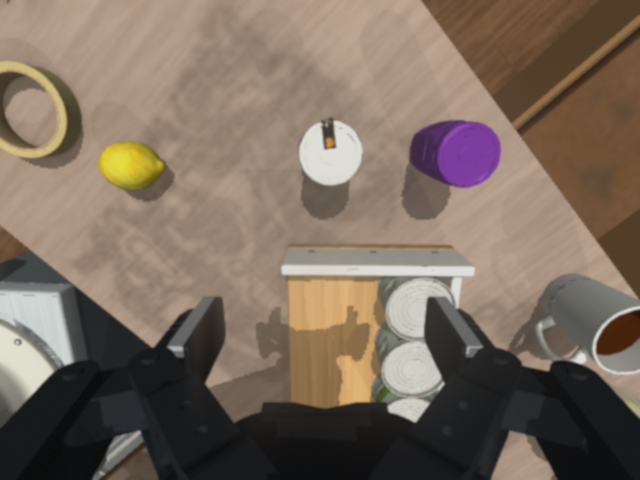

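The white-lidded jar is at (330,152), the purple look-alike at (465,153), and the row of tins is visible at (420,310). Descending on the white-lidded jar.

```bash
python3 -m inch '[[[1,27,0],0],[[3,54,0],0],[[3,54,-50],0],[[3,54,-100],0],[[3,54,-140],0],[[3,54,-170],0],[[3,54,-189],0],[[3,54,-189],0],[[3,54,-189],0]]' 1; python3 -m inch '[[[0,0,0],0],[[0,0,0],0],[[0,0,0],0],[[0,0,0],0],[[0,0,0],0],[[0,0,0],0],[[0,0,0],0]]' 0; python3 -m inch '[[[0,0,5],0],[[0,0,15],0],[[0,0,40],0],[[0,0,80],0],[[0,0,125],0],[[0,0,125],0],[[0,0,125],0]]'
```

```text
time_s: 25.35
tcp_pos: [0.4955, 0.3534, 0.0516]
orientation: [179.9, -0.0, 92.0]
contact_force: [-0.5, -0.7, 1.7]
gripper_width: 0.997
gripper_force: 0.0
time_s: 26.22
tcp_pos: [0.4953, 0.3534, 0.0516]
orientation: [179.9, -0.1, 92.0]
contact_force: [-2.1, -0.6, 8.9]
gripper_width: 0.649
gripper_force: 62.2
time_s: 27.1
tcp_pos: [0.4945, 0.3529, 0.1745]
orientation: [-179.9, 0.0, 92.0]
contact_force: [-0.1, 0.5, -6.7]
gripper_width: 0.648
gripper_force: 65.4
```

```bash
python3 -m inch '[[[3,-12,0],0],[[10,-36,0],0],[[20,-75,0],0],[[31,-115,0],0],[[42,-155,0],0],[[53,-195,0],0],[[64,-235,0],0],[[74,-275,0],0],[[84,-312,0],0],[[93,-345,0],0],[[100,-370,0],0],[[104,-384,0],0],[[105,-389,0],0],[[105,-389,-30],0],[[105,-389,-60],0],[[105,-389,-80],0],[[105,-389,-90],0],[[105,-389,-92],0],[[105,-389,-92],0]]'
python3 - <<'E'
from h import *
for c in ["scene","side"]:
    p,d=imaging.read_camera(c);cv2.imwrite(f"pics/{c}7.png",p)
    for t in ["jar","tin_a"]:
        for r in nets.pinpoint(c,t):
            print(c,t,np.round(r["location"],4),round(r["confidence"],2))
p=cv2.imread("pics/side7.png")[120:340,230:450];a=cv2.imread("pics/scene7.png")[150:370,210:430]
cv2.imwrite("pics/crop7.png",cv2.resize(np.hstack([p,a]),(800,400),interpolation=cv2.INTER_CUBIC))
E
```

```text
time_s: 29.48
tcp_pos: [0.6002, -0.0358, 0.084]
orientation: [180.0, 0.0, 92.0]
contact_force: [-0.4, 0.4, -4.9]
gripper_width: 0.647
gripper_force: 65.2
scene jar [ 0.6148  0.3572 -0.0022] 0.97
scene jar [ 0.5964 -0.0345  0.0299] 0.61
scene tin_a [0.6013 0.1952 0.0227] 0.88
scene tin_a [0.602  0.1178 0.0267] 0.77
scene tin_a [0.604  0.0478 0.0263] 0.57
side jar [6.113e-01 3.573e-01 1.000e-04] 0.95
side jar [ 0.5966 -0.0359  0.0299] 0.8
side jar [0.5976 0.12   0.0244] 0.24
side tin_a [0.5991 0.1947 0.0263] 0.72
side tin_a [0.5977 0.1206 0.0247] 0.64
side tin_a [0.6032 0.0467 0.0224] 0.6
```

View pics/crop7.png

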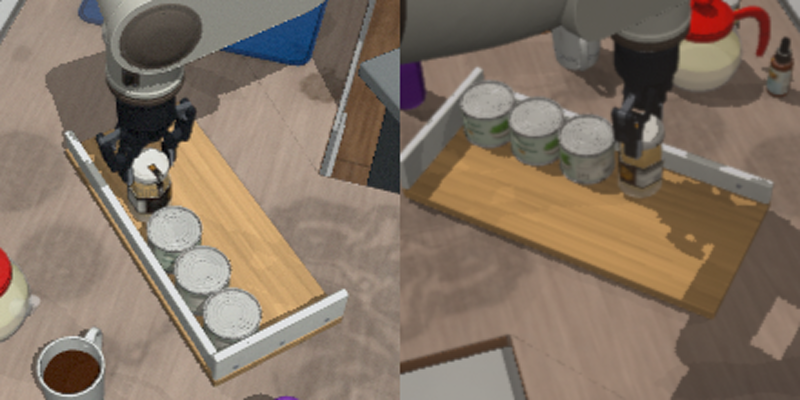

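The crop shows the jar held upright at (150,185) left and (638,155) right, beside the last tin and just above the board. Now I lower it, then ease it to the rail and then to the tin.

```bash
python3 -m inch '[[[0,0,-3],0],[[2,0,-6],0],[[5,0,-6],0],[[8,0,-6],0],[[9,0,-6],0],[[10,0,-6],0],[[10,0,-6],0]]'
```

```text
time_s: 30.65
tcp_pos: [0.6099, -0.0359, 0.0773]
orientation: [-180.0, -0.0, 91.9]
contact_force: [0.6, 0.3, -5.5]
gripper_width: 0.651
gripper_force: 65.2
```

```bash
python3 -m inch '[[[1,0,0],0],[[2,0,0],0],[[2,0,0],0],[[2,0,0],0]]'; python3 -m inch '[[[1,0,0],0],[[1,0,0],0],[[1,0,0],0]]'
```

```text
time_s: 31.15
tcp_pos: [0.6118, -0.0359, 0.0773]
orientation: [-180.0, -0.0, 91.9]
contact_force: [0.2, -0.5, -5.7]
gripper_width: 0.641
gripper_force: 65.2
time_s: 31.52
tcp_pos: [0.6129, -0.0359, 0.0772]
orientation: [-180.0, -0.0, 92.0]
contact_force: [-0.5, -0.1, -5.1]
gripper_width: 0.646
gripper_force: 65.2
```

```bash
python3 -m inch '[[[1,0,0],0],[[1,0,0],0],[[1,0,0],0]]'; python3 -m inch '[[[1,0,0],0],[[1,0,0],0],[[1,0,0],0]]'
```

```text
time_s: 31.9
tcp_pos: [0.6138, -0.0359, 0.0772]
orientation: [-180.0, -0.0, 91.9]
contact_force: [-0.2, 0.3, -5.0]
gripper_width: 0.644
gripper_force: 65.2
time_s: 32.28
tcp_pos: [0.6149, -0.0359, 0.0773]
orientation: [-180.0, -0.0, 91.9]
contact_force: [0.2, -0.8, -5.8]
gripper_width: 0.644
gripper_force: 65.3
```

```bash
python3 -m inch '[[[1,0,0],0],[[1,0,0],0],[[1,0,0],0]]'; python3 -m inch '[[[1,0,0],0],[[1,0,0],0],[[1,0,0],0]]'
python3 - <<'E'
from h import *
for c in ["scene","side"]:
    p,d=imaging.read_camera(c);cv2.imwrite(f"pics/{c}8.png",p)
    for r in nets.pinpoint(c,"jar"): print(c,np.round(r["location"],4),round(r["confidence"],2))
E
```

```text
time_s: 32.65
tcp_pos: [0.6151, -0.0359, 0.0773]
orientation: [-179.9, -0.0, 92.0]
contact_force: [-8.0, -1.7, -1.9]
gripper_width: 0.641
gripper_force: 65.7
time_s: 33.02
tcp_pos: [0.6154, -0.0359, 0.0773]
orientation: [-179.8, -0.0, 92.0]
contact_force: [-15.0, -0.7, 4.0]
gripper_width: 0.646
gripper_force: 66.2
scene [ 0.6157  0.3565 -0.0015] 0.73
scene [ 0.6112 -0.0334  0.0226] 0.72
side [ 0.6141 -0.0343  0.0259] 0.87
```

```bash
python3 -m inch '[[[-2,0,0],0],[[-2,3,0],0],[[-2,6,0],0],[[-2,8,0],0],[[-2,9,0],0],[[-2,9,0],0]]';  python3 -m inch '[[[0,1,0],0],[[0,2,0],0],[[0,2,0],0],[[0,2,0],0]]'
```

```text
time_s: 33.98
tcp_pos: [0.6147, -0.0268, 0.0772]
orientation: [-180.0, -0.0, 92.0]
contact_force: [-3.7, -1.6, -5.3]
gripper_width: 0.645
gripper_force: 65.2
time_s: 34.48
tcp_pos: [0.6147, -0.0249, 0.0772]
orientation: [-180.0, 0.0, 91.9]
contact_force: [-5.9, -3.1, -5.9]
gripper_width: 0.645
gripper_force: 65.3
```

```bash
python3 -m inch '[[[0,1,0],0],[[0,1,0],0],[[0,1,0],0]]';  python3 -m inch '[[[0,1,0],0],[[0,1,0],0],[[0,1,0],0]]'
```

```text
time_s: 34.85
tcp_pos: [0.6146, -0.024, 0.0772]
orientation: [-180.0, 0.0, 91.9]
contact_force: [-4.9, -2.6, -5.7]
gripper_width: 0.647
gripper_force: 65.3
time_s: 35.22
tcp_pos: [0.6147, -0.023, 0.0772]
orientation: [-180.0, 0.0, 91.9]
contact_force: [-4.8, -2.9, -6.3]
gripper_width: 0.643
gripper_force: 65.3
```

```bash
python3 -m inch '[[[0,1,0],0],[[0,1,0],0],[[0,1,0],0]]';  python3 -m inch '[[[0,1,0],0],[[0,1,0],0],[[0,1,0],0]]'
```

```text
time_s: 35.6
tcp_pos: [0.6146, -0.022, 0.0772]
orientation: [-180.0, 0.0, 91.9]
contact_force: [-6.5, -2.8, -5.2]
gripper_width: 0.646
gripper_force: 65.3
time_s: 35.98
tcp_pos: [0.6146, -0.0211, 0.0772]
orientation: [-180.0, 0.0, 91.9]
contact_force: [-5.5, -1.6, -5.6]
gripper_width: 0.639
gripper_force: 65.3
```

```bash
python3 -m inch '[[[0,1,0],0],[[0,1,0],0],[[0,1,0],0]]';  python3 -m inch '[[[0,1,0],0],[[0,1,0],0],[[0,1,0],0]]'
python3 - <<'E'
from h import *
for c in ["scene","side"]:
    p,d=imaging.read_camera(c);cv2.imwrite(f"pics/{c}9.png",p)
    for t in ["jar","tin_a"]:
        for r in nets.pinpoint(c,t): print(c,t,np.round(r["location"],4),round(r["confidence"],2))
p=cv2.imread("pics/side9.png")[150:300,270:420];a=cv2.imread("pics/scene9.png")[160:310,240:390]
cv2.imwrite("pics/crop9.png",cv2.resize(np.hstack([p,a]),(800,400),interpolation=cv2.INTER_CUBIC))
E
```

```text
time_s: 36.35
tcp_pos: [0.6146, -0.0202, 0.0772]
orientation: [-180.0, 0.0, 91.9]
contact_force: [-6.3, -5.1, -5.9]
gripper_width: 0.646
gripper_force: 65.2
time_s: 36.72
tcp_pos: [0.6146, -0.0196, 0.0772]
orientation: [-180.0, 0.1, 91.9]
contact_force: [-5.3, -7.2, -5.9]
gripper_width: 0.644
gripper_force: 65.3
scene jar [ 0.6129 -0.0236  0.0198] 0.97
scene jar [ 0.6157  0.3578 -0.0012] 0.68
scene tin_a [0.6005 0.1961 0.0226] 0.98
scene tin_a [0.6037 0.1179 0.0261] 0.79
scene tin_a [0.6025 0.0454 0.024 ] 0.7
side jar [6.129e-01 3.561e-01 2.000e-04] 0.95
side jar [ 0.612  -0.0283  0.026 ] 0.81
side tin_a [0.5989 0.1958 0.025 ] 0.91
side tin_a [0.5965 0.1169 0.0253] 0.73
side tin_a [0.6032 0.0458 0.0192] 0.58
```

View pics/crop9.png

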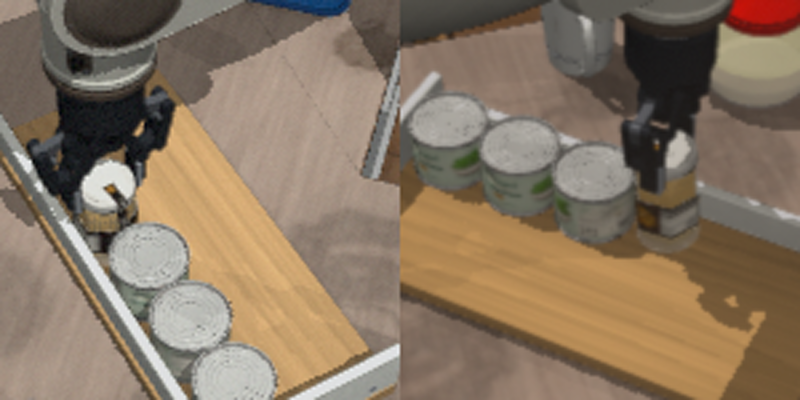

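The jar sits snug against the last tin and the rail (left about (110,210), right about (668,200)). Now I ease off and lower it to the board.

```bash
python3 -m inch '[[[-0.4,-0.5,0],0],[[-0.4,-0.5,-0.5],0],[[-0.4,-0.5,-1],0],[[-0.4,-0.5,-1],0],[[-0.4,-0.5,-1],0]]'; python3 -m inch '[[[0,0,-0.5],0],[[0,0,-1],0],[[0,0,-1],0]]'
```

```text
time_s: 37.65
tcp_pos: [0.6145, -0.02, 0.0768]
orientation: [180.0, 0.1, 91.9]
contact_force: [-6.4, -6.6, -0.6]
gripper_width: 0.644
gripper_force: 65.7
time_s: 38.02
tcp_pos: [0.6147, -0.0201, 0.0766]
orientation: [179.9, 0.1, 91.9]
contact_force: [-9.6, -6.4, 8.8]
gripper_width: 0.643
gripper_force: 66.5
```

```bash
python3 -m inch '[[[0,0,0.7],0],[[0,0,0.7],0]]'; python3 -m inch '[[[0,0,0],0],[[0,0,0],0],[[0,0,0],0],[[0,0,0],0],[[0,0,0],0]]' 1;  python3 -m inch '[[[0,0,10],0],[[0,0,30],0],[[0,0,70],0],[[0,0,120],0],[[-40,40,150],0],[[-80,80,150],0],[[-80,80,150],0],[[-80,80,150],0]]'
python3 - <<'E'
from h import *
for c in ["wrist","side","scene"]:
    p,d=imaging.read_camera(c);cv2.imwrite(f"pics/{c}10.png",p)
    for t in ["jar","tin_a"]:
        for r in nets.pinpoint(c,t): print(c,t,np.round(r["location"],4),round(r["confidence"],2),proj(c,r["location"]))
E
```

```text
time_s: 38.28
tcp_pos: [0.6146, -0.0201, 0.0767]
orientation: [180.0, 0.1, 91.9]
contact_force: [-6.2, -6.6, 2.1]
gripper_width: 0.644
gripper_force: 65.7
time_s: 38.9
tcp_pos: [0.6145, -0.0193, 0.076]
orientation: [180.0, -0.0, 92.0]
contact_force: [0.9, -0.1, 0.3]
gripper_width: 1.001
gripper_force: 0.0
time_s: 39.9
tcp_pos: [0.5347, 0.0605, 0.2267]
orientation: [179.9, 0.0, 92.0]
contact_force: [0.3, -0.4, -0.3]
gripper_width: 0.999
gripper_force: 0.0
wrist jar [ 0.6186 -0.0239  0.0245] 0.81 [393. 276.]
wrist tin_a [0.598  0.1936 0.0202] 0.97 [392.  70.]
wrist tin_a [0.5988 0.121  0.0264] 0.92 [388. 146.]
wrist tin_a [0.6024 0.0432 0.0206] 0.59 [384. 218.]
side jar [ 0.6124 -0.0266  0.0237] 0.75 [309. 239.]
side jar [ 0.6148  0.3574 -0.0018] 0.65 [384. 367.]
side tin_a [0.6061 0.0457 0.0219] 0.74 [324. 259.]
side tin_a [0.5957 0.1225 0.0253] 0.59 [342. 279.]
scene jar [ 0.6157  0.3554 -0.0042] 0.95 [215. 204.]
scene jar [ 0.6117 -0.0238  0.0214] 0.79 [340. 248.]
scene jar [0.6348 0.2369 0.0264] 0.27 [255. 206.]
scene tin_a [0.6048 0.044  0.0228] 0.71 [315. 240.]
scene tin_a [0.6045 0.1192 0.03  ] 0.69 [288. 227.]
scene tin_a [0.5978 0.1968 0.0219] 0.61 [260. 221.]
```

View pics/wrist10.png

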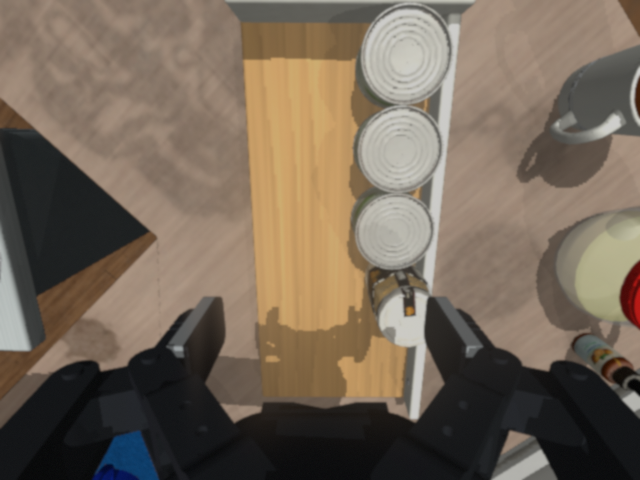

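The row looks right: tins at (405,54), (399,149) and (393,231), jar at (402,315), all touching along the rail. The jar stands upright and the gripper is clear. Handing in.

```bash
python3 -c "
from station import ticket
print(ticket.job_done())"
```

```text
the job is handed in; nothing more can be done
None
```

The job is handed in at about 40 s of the 72 s: the three tins stand in a tight row against the rail and panel, the jar is upright on the board as the last of the row, and the mill was not touched; the hand-in reported no verdict.

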